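# Start a double shot at the brewing console

### The job

Start a double coffee at the steel brewing console by pressing its controls with the fingertips (nothing needs to be picked up): first switch the console on by pushing the raised end of its rocker switch right down, then push the large round key (double) fully in so that it stays down, and last press the long start bar fully down and let it come back up. Leave the small round key (single) alone, and do not lift or shift the cup, the milk pitcher or the tamper. Finish with the hand clear.

Things in the scene. Friction and masses are not known exactly. Their poses are not given: they have to be found in the camera images.
- console: Low steel box, 260 (x) x 320 (y) mm, flat top 60 mm above the counter. Origin: centre of its underside; x points to its back (away from the robot), y left. Four controls with its yaw stand in a row at x = -69, 70 mm apart, in an order that changes. Behind them a drip grate, and at the back left corner (x = +110, y = +140) a thin spout pipe, 170 mm high, that curves over the grate.
- rocker_raised_end (a point): Press point on top of the rocker: an aluminium plate 66 (console x) x 34 mm, 12 thick, in a black frame 80 x 46 mm, pivoting along y at its middle, 14 mm above the console top. The point is 26 mm from the pivot, 7 mm from the rim of the far (+x) end, which is raised when off: 85 mm above the counter, and sinks 10 mm when pushed straight down. It moves with the rocker.
- rocker (a joint): Rocker angle, rad: 0 = off (far end raised; starts between 0 and 0.05), 0.4 = on (far end fully down, hard stop). Needs about 2.5 N at the press point (more nearer the pivot) and stays where it is left.
- large_key_top (a point): Centre of the top face of the large round key (double): aluminium disc 38 mm across, in a black collar 50 mm across and 6 mm high; top 78 mm above the counter when up. Moves with the key.
- large_key (a joint): Travel of the large round key, m: 0 = up, 0.007 = fully in (hard stop, top still 5 mm above the collar). Friction-held: moves at about 3 N and stays where it is left.
- small_key_top (a point): Centre of the top face of the small round key (single), not to be pressed: aluminium disc 22 mm across, in a black collar 34 mm across and 6 mm high; top 78 mm above the counter.
- small_key (a joint): Travel of the small round key, m: 0 = up, 0.007 = fully in; moves at about 3 N and stays where it is left.
- start_bar_top (a point): Centre of the top face of the start bar: flat-topped aluminium bar 72 mm (along console x) x 24 mm (along y), in a black frame 84 x 36 mm, 6 mm high; top 78 mm above the counter when up. Moves with the bar. Unlike the rocker it is level.
- start_bar (a joint): Travel of the start bar, m: 0 = up, 0.007 = fully down (hard stop). Spring return: begins to move at 1.5 N, fully down at 5 N, comes back up when let go.
- cup: White espresso cup, 64 mm across the rim, 55 mm high, loose, on the drip grate. Origin: centre of its underside.
- pitcher: Steel milk pitcher, 84 mm across, 95 mm high, with a side handle, loose on the counter to one side of the console. Origin: centre of its underside.
- tamper: Coffee tamper, 58 mm steel foot and wooden grip, 94 mm high, standing loose on the counter at the other side of the console. Origin: centre of its underside.

How it is judged:
By the outcome, as a careful person would: the job done as asked, in the order asked, and still so for the second after the job is handed in, with the robot touching nothing.
It also fails if it takes over 38 s, if anything falls off the work surface, if the arm or the gripper's body presses on something with over 40 N, if the wrist force passes 120 N, or if a joint passes its speed limit or range.

### The arm

A 6-joint arm with a two-finger parallel gripper is mounted at the origin on the work surface. World frame = base frame: x ahead of the robot, y to its left, z up, the work surface at z = 0. Lengths are in m, angles in rad, forces in N, time in s.
With the tool pointing down it reaches from about 0.275 to 0.725 m from the base axis. Payload 15.9 kg.
Tool frame: the origin (TCP) lies at the very end of the fingers, on their centre line; the grasp point (between the pads) lies 19 mm behind it; z points along the fingers, y is the line along which they close (so a half turn about z gives the same grasp; the last joint's range is limited). The gripper opens to 85 mm and grips with 20 to 120 N. Pads are 22 mm wide; open, the fingers measure 114 mm over their backs; the gripper's body (76 mm by 85 mm) begins 54 mm behind the grasp point. The pads swing forward as they close: fully open they stand 13 mm farther back than shut.
Start: joints at [-1.223, 0.213, -0.034, 1.323, 0, 1.571], TCP at [0.17, -0.47, 0.231] pointing down, gripper open.
Joint ranges: [-2.98, 2.98], [-0.74, 1.72], [-1.14, 1.35], [-2.1, 2.04], [-1.57, 1.44], [-3.14, 3.14]. Speed limits (rad/s): [1.89, 1.89, 2.39, 2.57, 3.14, 3.14].

### API

Orientations are given as a unit quaternion [w, x, y, z].
In Python, from rig import manip gives the robot as it stands.
- The arm moves only by the tool carry_out, never from a script. Its argument "plan" is a list that holds one entry, the list of rows, each a list of 5 numbers: the shift along the tool's x, y, z in units of 30 mm (1.0 is 30 mm), then the turn about the tool's z in units of 5 degrees (1.0 is 5 degrees), then the closure, from -1 (fully open) to 1 (shut), so that 0 is half open. A call has 1 to 20 rows; each row shifts and turns the commanded pose from where the row before left it, along the tool's axes as they then stand; what a row does not reach is not made up. A row lasts 1/12 s, in which the tool goes at most 41.7 mm and 7.16 degrees, less where a joint would pass 70% of its speed; a pose out of reach is approached as far as the arm can. A call is refused whole if a number of a shift passes 1 or a number of a turn 1, either way. A call with a gripper value outside its range is refused whole. The fingers move at their own pace and stop on an object; the grip force is fixed at half the most. Time passes only in rows, so rows that do not move let the fingers close. It gives the time, the measured TCP pose, the force, the opening and the grip force at its end, in the units of the state.
- manip.observe(): the state, without advancing time (a new reading comes with each control period).
- manip.grab_frame(name): name is "scene" or "top"; returns the picture (480x640x3 uint8, blue, green, red); there is no depth.
- manip.camera_info(name): a dict with "vfov" (degrees; the focal length in pixels is half the picture's height over the tangent of half this angle, whatever the lens; pixels are square), "cx", "cy" (the principal point, pixels), "dist" ([k1, k2, p1, p2, k3] as OpenCV has them; the pictures are not rectified), "R" (3x3) and "t" (3): a world point X has camera coordinates R X + t. Camera axes: x right, y down, z forward; pixel columns grow to the right and rows downward; lengths in m; the calibration is good to about 2 mm. A picture is of the moment at which its call begins. camera_info takes no time and is no camera call.
- manip.sign_off(): hands the job in; it is judged then, once.
The state is a dict: "time_s": time; "joint_positions": joint angles; "qvel": joint speeds; "effort": joint torques, N m; "tool_pos": TCP position; "eef_rot": TCP orientation; "force": force on the tool from outside, world axes, zero at the start; "wrist_torque": the same for the moment, N m; "finger_gap": finger opening in m; "grasp_force": force on a finger pad.
Only numpy, scipy, OpenCV 4.12 (cv2) and the standard library are available. Lean on these libraries where they do the work, as an engineer would, in place of code of your own. Each camera call takes 0.05 s, during which the arm holds its last target. There are 200 camera calls.

## Working session

There is one attempt and no reset: what is moved stays moved. The work goes in short steps, Python scripts to look and compute and a tool call to move; the robot and the scene stay as the last step left them, time stands still between calls to the robot, and variables do not carry over. Pictures are saved under pics/ and viewed, at most 10 in all, crops included, and the job is handed in when it is done.

Besides the shell and the picture viewer there is one more tool, called as name([rows], argument=value, ...), one row to a line, values as JSON. carry_out: Moves the arm, as the interface text tells. Its arguments: {"type":"object","properties":{"plan":{"type":"array"}},"required":["plan"]}

```bash
mkdir -p pics; python3 - <<'E'
from rig import manip
import cv2
for n in("scene","top"):
    cv2.imwrite(f"pics/{n}0.png",manip.grab_frame(n)); print({k:(v if not hasattr(v,'round') else v) for k,v in manip.camera_info(n).items()})
s=manip.observe();print(s)
E
```

```text
{'vfov': 47.71673626122963, 'cx': 321.96961895246176, 'cy': 245.68639247472336, 'dist': array([-0.14315454,  0.        ,  0.        ,  0.        ,  0.        ]), 'R': array([[ 0.77308114,  0.63418053, -0.01267342],
       [ 0.54035033, -0.66890134, -0.51048264],
       [-0.33221542,  0.38779642, -0.85979466]]), 't': array([-0.49415796, -0.28467274,  1.22131758])}
{'vfov': 54.327161184235266, 'cx': 324.98015976343936, 'cy': 243.55220077687835, 'dist': array([-0.12194381,  0.        ,  0.        ,  0.        ,  0.        ]), 'R': array([[ 0.01254927, -0.99958785,  0.0258194 ],
       [-0.98255891, -0.01711823, -0.18516199],
       [ 0.18552766, -0.02304544, -0.98236877]]), 't': array([0.01439359, 0.63827029, 0.75685558])}
{'time_s': 0.1, 'joint_positions': array([-1.22300943e+00,  2.13305646e-01, -3.49634533e-02,  1.32344116e+00,
        2.98368204e-05,  1.57079644e+00]), 'qvel': array([-0.00122601, -0.00117327,  0.00191197,  0.00034532,  0.00146775,
       -0.00191166]), 'effort': array([-1.77295336e-03, -6.87246966e+01,  4.87808132e+01,  1.21498996e-02,
       -1.17269074e-04, -1.48526362e-05]), 'tool_pos': array([ 0.17032672, -0.46980999,  0.23087933]), 'eef_rot': array([-4.52654248e-04,  9.84918503e-01,  1.73018301e-01, -6.43699123e-05]), 'force': array([0.56647008, 0.47887883, 0.21363104]), 'wrist_torque': array([ 0.01165793, -0.00719808, -0.01037349]), 'grasp_force': 0.0, 'finger_gap': 0.08533227987026835}
```

View pics/top0.png

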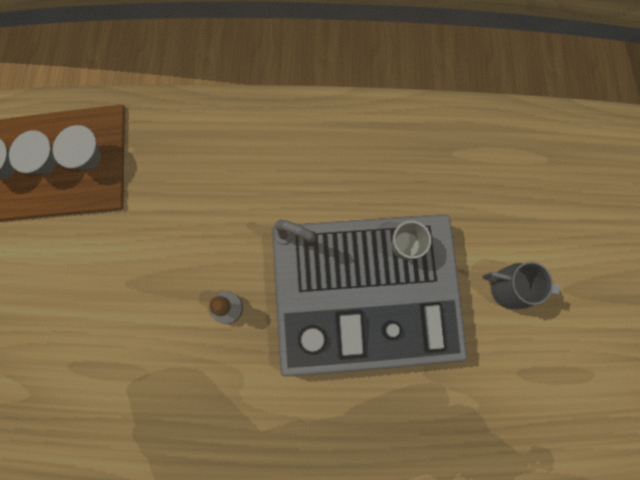

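View pics/scene0.png

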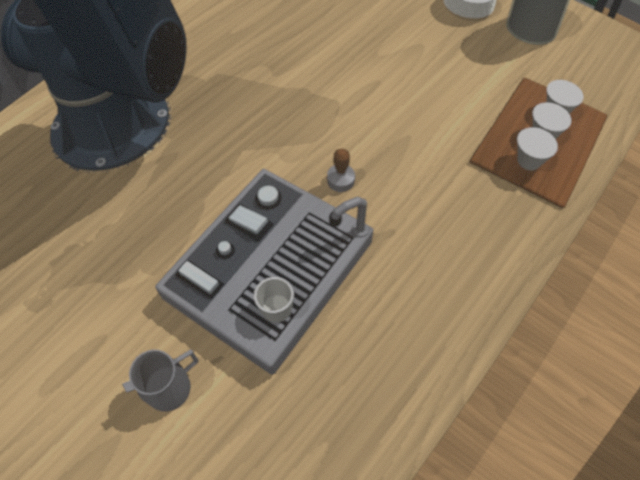

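The order from +y to −y is large key (top view 313,340), rocker (351,335; the wider plate), small key (392,330) and start bar (434,327). The cup sits on the grate at (411,240), the pitcher at (523,286) and the tamper at (227,307).

```bash
cat > h.py <<'E'
import numpy as np,cv2
from rig import manip
def K(c):
    f=240/np.tan(np.radians(c['vfov']/2)); return np.array([[f,0,c['cx']],[0,f,c['cy']],[0,0,1]])
def cast(n,uv,z):
    c=manip.camera_info(n); R,t=c['R'],c['t']
    p=cv2.undistortPoints(np.array(uv,float).reshape(-1,1,2),K(c),c['dist']).reshape(-1,2)
    d=np.c_[p,np.ones(len(p))]@R; o=-R.T@t
    return o+d*((z-o[2])/d[:,2])[:,None]
def blobs(n,img,box,thr):
    x0,y0,x1,y1=box; g=cv2.cvtColor(img,cv2.COLOR_BGR2GRAY)[y0:y1,x0:x1]
    g=cv2.resize(g,None,fx=4,fy=4,interpolation=cv2.INTER_LINEAR)
    cs,_=cv2.findContours((g>thr).astype('uint8'),cv2.RETR_EXTERNAL,cv2.CHAIN_APPROX_NONE)
    out=[]
    for q in cs:
        if cv2.contourArea(q)<16*60: continue
        out.append((q.reshape(-1,2)+.5)/4-.5+[x0,y0])
    return out
E
python3 - <<'E'
from h import *
for n,box in (("top",(288,308,452,362)),("scene",(172,180,285,298))):
    img=cv2.imread(f"pics/{n}0.png")
    for q in blobs(n,img,box,135):
        P=cast(n,q,.078)[:,:2]*1000
        r=cv2.minAreaRect(P.astype('float32')); print(n,q.mean(0).round(0),np.round(r[0],1),np.round(r[1],1),round(r[2],1))
E
```

```text
top [312. 339.] [473.1  43.5] [32.  31.8] 27.6
top [393. 330.] [490.  -90.1] [16.  16.1] 89.6
top [351. 334.] [482.4 -20.5] [60.5 29.3] 4.4
top [434. 327.] [ 495.4 -160.8] [66.4 19.9] 4.9
scene [266. 284.] [599. -99.] [61.8 26.1] 71.3
scene [198. 276.] [ 495.4 -161.4] [71.9 23.1] 5.3
scene [224. 246.] [489.6 -90.4] [20.3 20.1] 39.0
scene [248. 218.] [481.5 -20. ] [61.6 33.3] 9.5
scene [267. 193.] [472.6  43.4] [36.  35.9] 38.7
scene [203. 221.] [412.2 -66.5] [ 50.2 226. ] 4.9
```

carry_out([
  [[0,0,0,1,1],[0,0,0,1,1],[0,0,0,1,1],[0.78,-0.87,0,0,1],[0.78,-0.87,0,0,1],[0.78,-0.87,0,0,1],[0.78,-0.87,0,0,1],[0.78,-0.87,0,0,1],[0.78,-0.87,0,0,1],[0.78,-0.87,0,0,1],[0.78,-0.87,0,0,1],[0.78,-0.87,0,0,1],[0.78,-0.87,0,0,1],[0.78,-0.87,0,0,1],[0.78,-0.87,0,0,1],[0.78,-0.87,0,0,1],[0.78,-0.87,0,0,1],[0.78,-0.87,0,0,1],[0.78,-0.87,0,0,1],[0,0,0,0,1]],
])

```text
time_s: 1.77
tool_pos: [0.5099, -0.0177, 0.2304]
eef_rot: [-0.001, 0.999, 0.045, -0.0]
force: [1.4, -0.4, -0.5]
finger_gap: -0.0001
grasp_force: 0.0
```

carry_out([
  [[0,0,0.75,0,1],[0,0,0.75,0,1],[0,0,0.75,0,1],[0,0,0.75,0,1],[0,0,0.75,0,1],[0,0,0.75,0,1],[0,0,0,0,1],[0,0,0,0,1]],
])

```text
time_s: 2.43
tool_pos: [0.5066, -0.0219, 0.0959]
eef_rot: [-0.0, 0.999, 0.043, -0.001]
force: [0.4, -1.0, 0.7]
finger_gap: 0.0001
grasp_force: 0.0
```

```bash
python3 - <<'E'
from h import *
a=manip.grab_frame("scene")[120:330,120:400]
cv2.imwrite("pics/s1.png",cv2.resize(a,None,fx=2.7,fy=2.7,interpolation=cv2.INTER_CUBIC))
s=manip.observe();print(s['tool_pos'],s['force'])
E
```

```text
[ 0.50757495 -0.02196094  0.09705804] [ 0.02882886 -0.72159922  0.68518077]
```

View pics/s1.png

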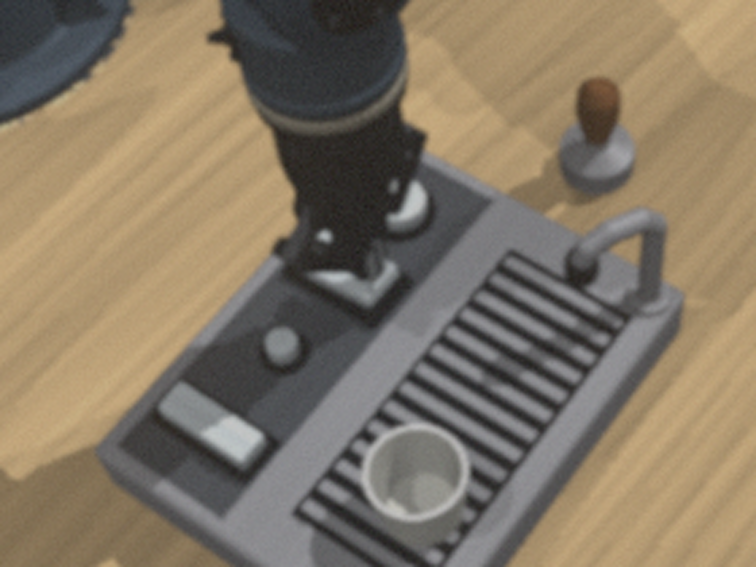

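The closed fingertips hover over the far part of the rocker plate (crop 375,270). I'll nudge slightly outward and descend.

carry_out([
  [[0.08,-0.1,0,0,1],[0,0,0.1,0,1],[0,0,0.1,0,1],[0,0,0.1,0,1],[0,0,0.1,0,1],[0,0,0.1,0,1],[0,0,0.1,0,1],[0,0,0,0,1],[0,0,0,0,1]],
])

```text
time_s: 3.23
tool_pos: [0.5094, -0.0187, 0.0781]
eef_rot: [0.0, 0.999, 0.043, -0.0]
force: [0.8, -0.4, 0.4]
finger_gap: -0.0003
grasp_force: 0.2
```

carry_out([
  [[0,0,0.05,0,1],[0,0,0.05,0,1],[0,0,0,0,1]],
])

```text
time_s: 3.48
tool_pos: [0.5097, -0.0187, 0.0755]
eef_rot: [0.0, 0.999, 0.043, 0.0]
force: [-0.9, 0.0, 10.7]
finger_gap: 0.0
grasp_force: 4.9
```

carry_out([
  [[0,0,0.03,0,1],[0,0,0,0,1]],
])

```text
time_s: 3.65
tool_pos: [0.5099, -0.0187, 0.0753]
eef_rot: [0.0, 0.999, 0.043, 0.0]
force: [-5.1, -0.0, 21.0]
finger_gap: 0.0002
grasp_force: 9.8
```

carry_out([
  [[0,0,-0.5,0,1],[0,0,-0.5,0,1],[0,0,-0.2,0,1],[-0.34,-0.74,0,0,1],[-0.34,-0.74,0,0,1],[-0.34,-0.74,0,0,1],[0,0,0,0,1],[0,0,0,0,1]],
])

```text
time_s: 4.32
tool_pos: [0.4731, 0.0432, 0.1101]
eef_rot: [-0.001, 0.999, 0.045, -0.0]
force: [0.9, -0.5, -1.1]
finger_gap: -0.0
grasp_force: 0.0
```

```bash
python3 - <<'E'
from h import *
a=manip.grab_frame("scene")[120:330,120:400]
cv2.imwrite("pics/s2.png",cv2.resize(a,None,fx=2.7,fy=2.7,interpolation=cv2.INTER_CUBIC))
s=manip.observe();print(s['tool_pos'],s['force'])
E
```

```text
[0.47365375 0.04262735 0.11017448] [-0.71083518 -0.62006151  0.02502075]
```

View pics/s2.png

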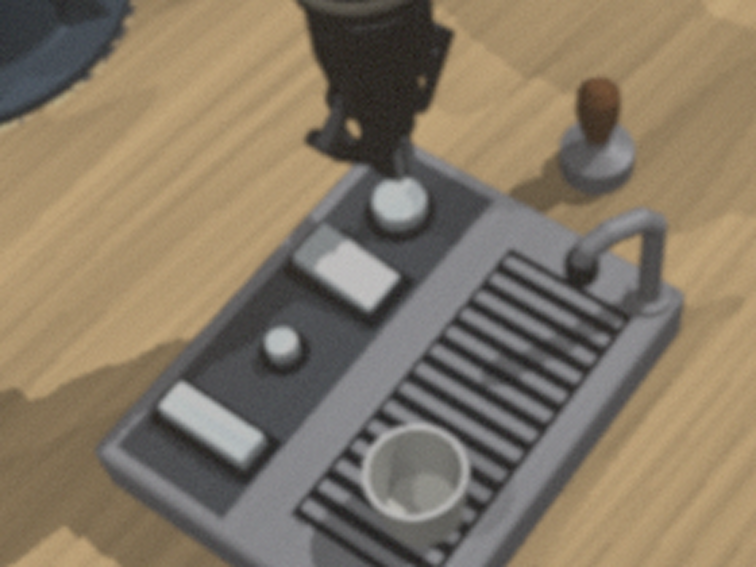

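The rocker plate (crop 347,268) now tilts toward the far end, and the fingers hover over the large key (400,200). Next I'll press the large key.

carry_out([
  [[0,0,0.4,0,1],[0,0,0.4,0,1],[0,0,0.1,0,1],[0,0,0.1,0,1],[0,0,0.1,0,1],[0,0,0.1,0,1],[0,0,0.05,0,1],[0,0,0,0,1]],
])

```text
time_s: 5.03
tool_pos: [0.4739, 0.0426, 0.0729]
eef_rot: [-0.001, 0.999, 0.045, 0.0]
force: [0.4, -0.3, 0.4]
finger_gap: -0.0002
grasp_force: 0.0
```

carry_out([
  [[0,0,0.05,0,1],[0,0,0.05,0,1],[0,0,0,0,1]],
])

```text
time_s: 5.28
tool_pos: [0.474, 0.0427, 0.0706]
eef_rot: [-0.001, 0.999, 0.045, 0.0]
force: [-5.7, -1.2, 15.5]
finger_gap: -0.0001
grasp_force: 8.1
```

carry_out([
  [[0,0,0.03,0,1],[0,0,0,0,1]],
])

```text
time_s: 5.45
tool_pos: [0.4741, 0.0427, 0.0704]
eef_rot: [-0.001, 0.999, 0.045, 0.001]
force: [-8.8, -1.8, 30.4]
finger_gap: 0.0002
grasp_force: 14.7
```

carry_out([
  [[0,0,-0.5,0,1],[0,0,-0.6,0,1],[0,0,-0.3,0,1],[0,0,0,0,1],[0.02,0.97,0,0,1],[0.02,0.97,0,0,1],[0.02,0.97,0,0,1],[0.02,0.97,0,0,1],[0.02,0.97,0,0,1],[0.02,0.97,0,0,1],[0.02,0.97,0,0,1],[0,0,0,0,1],[0,0,0,0,1]],
])

```text
time_s: 6.53
tool_pos: [0.4957, -0.1609, 0.1095]
eef_rot: [-0.001, 0.999, 0.044, -0.001]
force: [0.8, -0.7, -0.6]
finger_gap: 0.0005
grasp_force: 0.0
```

```bash
python3 - <<'E'
from h import *
a=manip.grab_frame("scene")[120:330,120:400]
cv2.imwrite("pics/s3.png",cv2.resize(a,None,fx=2.7,fy=2.7,interpolation=cv2.INTER_CUBIC))
s=manip.observe();print(s['tool_pos'],s['force'])
E
```

```text
[ 0.49560796 -0.15996971  0.10961172] [-0.44711858  0.74296943  0.04963049]
```

View pics/s3.png

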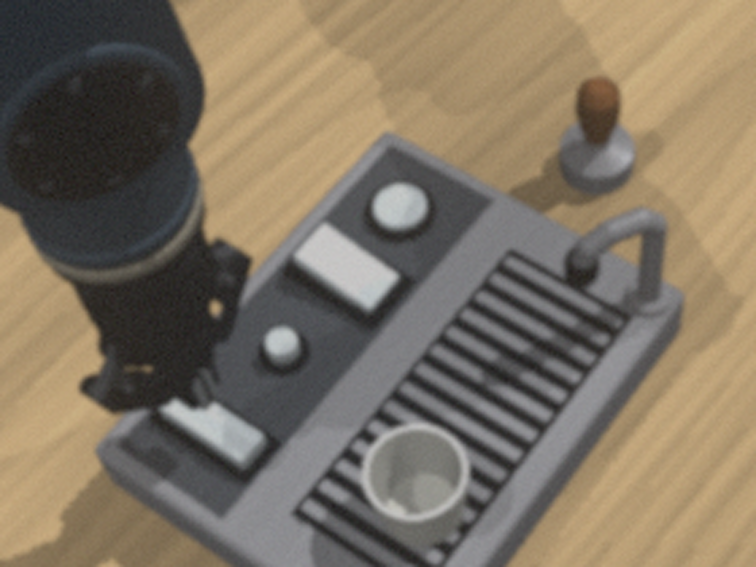

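The large key (crop 400,207) is now down, the small key (282,345) is untouched, and the fingers hover over the start bar (205,420).

carry_out([
  [[0,0,0.4,0,1],[0,0,0.4,0,1],[0,0,0.1,0,1],[0,0,0.1,0,1],[0,0,0.1,0,1],[0,0,0.1,0,1],[0,0,0.06,0,1],[0,0,0,0,1]],
])

```text
time_s: 7.25
tool_pos: [0.4963, -0.1595, 0.0728]
eef_rot: [-0.001, 0.999, 0.045, 0.0]
force: [-0.4, 2.8, 3.9]
finger_gap: -0.0003
grasp_force: 1.9
```

carry_out([
  [[0,0,0.05,0,1],[0,0,0.03,0,1],[0,0,0,0,1]],
])

```text
time_s: 7.5
tool_pos: [0.4964, -0.1598, 0.071]
eef_rot: [-0.001, 0.999, 0.045, 0.0]
force: [-2.0, 4.3, 11.1]
finger_gap: 0.0004
grasp_force: 5.1
```

carry_out([
  [[0,0,0.05,0,1],[0,0,0,0,1],[0,0,0,0,1]],
])

```text
time_s: 7.75
tool_pos: [0.4965, -0.1598, 0.0706]
eef_rot: [-0.001, 0.999, 0.045, 0.001]
force: [-9.5, 6.9, 31.2]
finger_gap: -0.0001
grasp_force: 15.9
```

carry_out([
  [[0,0,-0.3,0,1],[0,0,-0.6,0,1],[0,0,-0.9,0,1],[0,0,-0.9,0,1],[0,0,-0.9,0,1],[0,0,-0.9,0,1],[-0.9,0,-0.3,0,1],[-0.9,0,0,0,1],[-0.9,0,0,0,1],[-0.9,0.5,0,0,1],[-0.5,0.9,0,0,1],[0,0.9,0,0,1],[0,0.9,0,0,1],[0,0,0,0,1],[0,0,0,0,1],[0,0,0,0,1]],
])

```text
time_s: 9.08
tool_pos: [0.3819, -0.2666, 0.2125]
eef_rot: [-0.001, 0.999, 0.044, -0.0]
force: [0.7, 0.0, 0.2]
finger_gap: -0.0
grasp_force: 0.0
```

```bash
python3 - <<'E'
from h import *
t=manip.grab_frame("top");a=manip.grab_frame("scene")
cv2.imwrite("pics/s4.png",cv2.resize(a[120:420,110:400],None,fx=2,fy=2,interpolation=cv2.INTER_CUBIC))
cv2.imwrite("pics/t4.png",t)
s=manip.observe();print(s['tool_pos'],s['force'],s['qvel'],s['time_s'])
E
```

```text
[ 0.38210615 -0.26610011  0.21270244] [1.47179916 1.12552148 1.31494829] [ 0.00345867 -0.00312949 -0.00152619 -0.00184678  0.00039704 -0.00374996] 9.1833
```

View pics/s4.png

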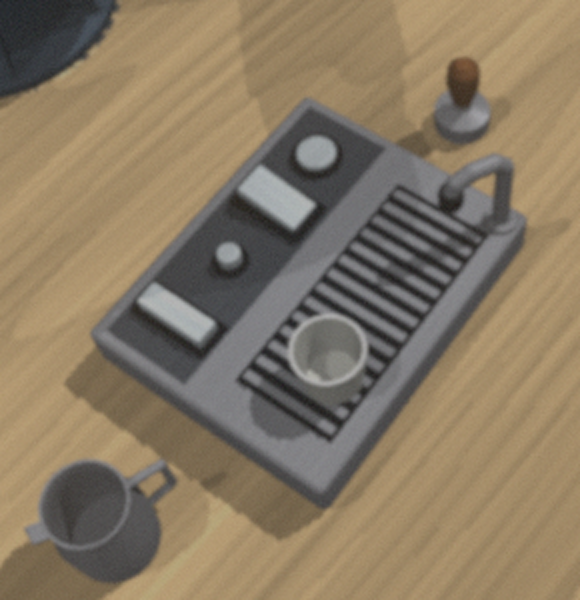

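The rocker is on (278,198), the large key is in (316,153), the bar is back up (177,315), the small key is up (229,257), the cup, pitcher and tamper are undisturbed, and the hand is clear.

```bash
python3 -c "
from rig import manip
print(manip.sign_off())"
```

```text
the job is handed in; nothing more can be done
None
```

The job is handed in at about 9 s: the rocker was pushed down to on, the large key pressed in and left down, then the start bar pressed fully and released; the small key, cup, pitcher and tamper look untouched in the last picture, and the hand is clear.

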